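# Change the filter slide in the fluorometer

### The job

Change the filter in the fluorometer: pull the amber filter slide out of the stage and lay it down gently in the free half of the white tray, beside the green one. Then slide the green filter slide into the stage, glass first, under both sprung clips and gently on into the slot until it is fully home against the hidden stop and both clips have snapped down behind its cross bar. Leave both slides lying flat and do not disturb the things standing around.

Things in the scene. Friction and masses are not known exactly. Their poses are not given: they have to be found in the camera images.
- reader: white bench fluorometer, fixed. Origin on the bench under the slot's mouth; +x points from the open stage into the head, y is across. Head: x 0 to 120 mm, y -68 to 68, top z 100 (its cap z 120). Aluminium stage in front: top z 30, x -113 to 0, y -51 to 51. Slides go in along +x, flat on the stage, between two guide rails
- reader_slot (a point): middle of the slot's mouth at stage height (fluorometer frame 0, 0, 30 mm; same axes). The slot, 66 mm wide and 11 high, ends blind at a stop 20 mm farther in. Guide rails on the stage, 5 mm high: inner faces at y +-31.5 (1.5 mm play each side of a slide) from x -50 to 0, flaring to +-42 at x -92
- reader_home (a point): point on the stage (fluorometer frame x -38, y 0, z 30 mm; same axes as the fluorometer) where the origin of a slide lies when it is fully home, its leading edge against the stop
- clip_left (a joint): left (+y) sprung leaf clip, rad. 0: toe down on a slide's glass; -0.15: hanging with no slide under it, toe 2 mm over the stage; about 0.15: on a slide's cross bar; end stop 0.45. Presses with about 2 N on the glass, 3 N on the bar; pushing a slide held flat takes some 3 to 8 N onto the glass and 6 to 18 N over the bar (both clips), pulling out about the same
- clip_right (a joint): right (-y) clip, the mirror image of the left one, same values
- clip_left_toe (a point): foot of the left clip's round polished toe, where it bears on the glass (fluorometer frame x -30, y 20, z 36 mm when a slide is home). The steel leaf, 10 mm wide, is pivoted at x -3, z 43 and ends beyond the toe in an upturned lip reaching to x -47; with no slide in, the lip's end hangs about 11 mm over the stage, so a flat slide passes under it
- clip_right_toe (a point): the same point of the right clip (y -20 mm)
- amber_slide: amber filter slide, orange grip tab, loose, 0.08 to 0.15 kg; at first home in the fluorometer. Origin: centre of its underside; +x leads, z up. 116 (x) x 60 x 6 mm: glass x -16 to 58 (bevelled from 6 to 2 mm over the last 8), black holder x -58 to -16. Cross bar 4 mm above the glass: crest x 14.5 to 17.5, long slope in front to 24, steep back to 10. The toes drop off it in the last 5 mm
- amber_tab (a point): top centre of the amber slide's grip tab (slide frame x -42, y 0, z 44 mm; same axes). The tab stands upright on the holder: 30 mm long in x, 12 thick in y, from z 6 to 44; pinch it across y from above
- green_slide: green filter slide with green grip tab, same make, sizes and frame as the amber one; at the start it lies in the tray's +y half, lengthwise along the tray's x (its +x roughly along the tray's +x)
- green_tab (a point): top centre of the green slide's grip tab, as amber_tab
- tray: white polypropylene tray, fixed, origin under its centre. Outside 154 (x) x 204 (y) x 30 mm; floor at z 2 mm, clear from x -68 to 68 and y -92 to 92, walls up to z 28. It stands left or right of the fluorometer. Its -y half is free: a slide along the tray's x with its origin at x 0, y -46 fits beside the green one
- rack: blue rack with sample tubes, fixed, 125 (x) x 253 (y) x 154 mm, tube caps up to 116 mm; it stands on the other side of the fluorometer from the tray; origin under its centre. Leave alone
- sample_jar: glass sample jar, loose, diameter 70, height 92 mm, beside the head on its left; origin under its centre. Leave alone
- wash_bottle: pink wash bottle, loose, 74 mm thick, 256 mm high with its spout, beside the head on its right; origin under it, near its centre. Leave alone
- dropper_bottle: amber dropper bottle, loose, diameter 36, height 113 mm, standing in front of the stage; origin under its centre. Leave alone
- beaker: glass beaker, loose, diameter 56, height 70 mm, behind the tray; origin under its centre. Leave alone
There are look-alikes about, which are no part of the job. There is more than one size of the amber_slide; the one meant has the size given above.

How it is judged (in metres and radians):
On the way:
1. the amber slide lies flat in the tray, let go, and the green one is still out of the stage (x of amber_slide in the frame of tray between -0.068 and 0.068 m and y of amber_slide in the frame of tray between -0.092 and 0.092 m and z of amber_slide in the frame of tray below 0.006 m and angle between amber_slide's own z axis and vertical below 0.05 rad and contact force between the fingers and amber_slide below 0.1 N and linear speed of amber_slide below 0.02 m/s and distance between green_slide and reader_home above 0.08 m), for 0.2 s.
At the end, for the whole second after the job is handed in: The green slide lies flat on the stage within 2.5 mm of fully home (its origin at reader_home, 3 mm across), both clips down on its glass (joint values within 0.06 of 0), and the amber slide lies flat on the tray's floor inside its walls; both let go and at rest (x of green_slide in the frame of reader_home between -0.0025 and 0.0025 m and y of green_slide in the frame of reader_home between -0.003 and 0.003 m and z of green_slide in the frame of reader_home between -0.002 and 0.002 m and angle between green_slide's own z axis and vertical below 0.03 rad and value of joint clip_left between -0.06 and 0.06 rad and value of joint clip_right between -0.06 and 0.06 rad and linear speed of each of green_slide, amber_slide below 0.02 m/s and x of amber_slide in the frame of tray between -0.068 and 0.068 m and y of amber_slide in the frame of tray between -0.092 and 0.092 m and z of amber_slide in the frame of tray below 0.006 m and angle between amber_slide's own z axis and vertical below 0.05 rad); the robot touches nothing.
It fails at once if a slide is dropped: it falls freely, out of the fingers, by about 2 cm or more ((contact force between the fingers and amber_slide below 0.1 N and linear speed of amber_slide above 0.6 m/s) or (contact force between the fingers and green_slide below 0.1 N and linear speed of green_slide above 0.6 m/s)).
It fails at once if a slide is rammed into the tray (more than 60 N) (contact force between any of amber_slide, green_slide and tray above 60 N).
It fails at once if the green slide is rammed into the fluorometer (more than 90 N) (contact force between green_slide and reader above 90 N).
It fails at once if a bystander is pushed more than 4 cm or tipped (distance of any of sample_jar, wash_bottle, dropper_bottle, beaker from where it was at the start of the episode above 0.04 m or angle between any of sample_jar, wash_bottle, dropper_bottle, beaker's own z axis and vertical above 0.5 rad).
It also fails if it takes over 61 s, if anything falls off the work surface, if the arm or the gripper's body presses on something with over 40 N, if the wrist force passes 120 N, or if a joint passes its speed limit or range.

### The arm

A 6-joint arm with a two-finger parallel gripper is mounted at the origin on a cart in front of the work surface, level with it; the furniture and walls round the work are solid. World frame = base frame: x ahead of the robot, y to its left, z up, the work surface at z = 0. Lengths are in m, angles in degrees, forces in N, time in s.
With the tool pointing down it reaches from about 0.35 to 0.925 m from the base axis. Payload 6.4 kg.
Tool frame: the origin (TCP) lies on the centre line of the jaws, within the pads' length; the fingertips stand 25 mm ahead of it and the grasp point (between the pads) lies 6 mm ahead of it; z points along the fingers, y is the line along which they close (so a half turn about z gives the same grasp; the last joint's range is limited). The gripper opens to 85 mm and grips with 20 to 120 N. Pads are 22 mm wide; open, the fingers measure 114 mm over their backs; the gripper's body (76 mm by 85 mm) begins 54 mm behind the grasp point. The pads swing forward as they close: fully open they stand 13 mm farther back than shut.
Start: joints at [67.088, 14.043, 89.255, -0, 76.702, -9.975], TCP at [0.146, 0.634, 0.256] pointing down, gripper open.
Joint ranges: [-179.41, 179.41], [-58.25, 129.5], [7.25, 145.43], [-54.29, 234.29], [11.92, 165.04], [-157.13, 157.13]. Speed limits (degrees/s): [147.25, 147.25, 180, 180, 180, 180].

### API

Orientations are given as a 3x3 rotation matrix whose columns are the frame's x, y, z axes.
In Python, from rig import robot gives the robot as it stands.
- The arm moves only by the shell command python3 -m inch 'ROWS' [FORCE]. ROWS is JSON, a list of rows, each a list of 7 numbers: the shift along the tool's x, y, z in units of 25 mm (1.0 is 25 mm), then the turn, a rotation vector about the tool's x, y, z in units of 10 degrees (1.0 is 10 degrees), then the finger opening in mm, from 0 to 85.4. In form: [[x, y, z, wx, wy, wz, hand], ...]. A call has 1 to 20 rows; each row is the pose to reach, as a shift and turn from the pose commanded when the call began, along the tool's axes at that moment; what a row does not reach only later rows make up. A row lasts 1/8 s, in which the tool goes at most 62.5 mm and 10.7 degrees, less where a joint would pass 70% of its speed; a pose out of reach is approached as far as the arm can. A call with a gripper value outside its range is refused whole. The fingers move at their own pace and stop on an object; FORCE is the grip in N (left out, the last holds). Time passes only in rows, so rows that repeat a pose let the fingers close. It gives the time, the measured TCP pose, the force, the opening and the grip force at its end, in the units of the state.
- robot.read_state(): the state, without advancing time (a new reading comes with each control period).
- robot.read_camera(name): name is "scene" or "top" or "wrist"; returns a dict with "image" (420x560x3 uint8, blue, green, red), "depth" (420x560 float32, m along the optical axis (not along the pixel's ray), 0 where there is no reading), "fx", "fy", "cx", "cy" (pixels), "view" (4x4, takes a point from world to camera coordinates); the wrist camera has in their place "tool_from_camera" (4x4, takes a point from camera to tool coordinates, whose origin is the TCP and whose axes are the flange's). Camera axes: x right, y down, z forward; pixel columns grow to the right and rows downward; lengths in m; the calibration is good to about 2 mm. A picture is of the moment at which its call begins: read the wrist's pose just before it.
- robot.finish_job(): hands the job in; it is judged then, once.
The state is a dict: "time_s": time; "joint_pos": joint angles; "joint_vel": joint speeds; "joint_efforts": joint torques, N m; "tool_pos": TCP position; "tcp_rot": TCP orientation; "ft_force": force on the tool from outside, world axes, zero at the start; "ft_torque": the same for the moment, N m; "grip_width": opening from 0.0 (shut) to 1.0 (fully open); "grip_force": force on a finger pad.
Only numpy, scipy, OpenCV 4.12 (cv2) and the standard library are available. Lean on these libraries where they do the work, as an engineer would, in place of code of your own. Each camera call takes 0.05 s, during which the arm holds its last target. There are 200 camera calls.

## Working session

There is one attempt and no reset: what is moved stays moved. The work goes in short steps, Python scripts to look and compute and a shell command to move; the robot and the scene stay as the last step left them, time stands still between calls to the robot, and variables do not carry over. Pictures are saved under pics/ and viewed, at most 10 in all, crops included, and the job is handed in when it is done.

```bash
mkdir -p pics; ls; cat > h.py <<'E'
import numpy as np, cv2
from rig import robot
def cloud(c):
    d=c["depth"];v,u=np.indices(d.shape)
    P=np.stack([(u-c["cx"])/c["fx"]*d,(v-c["cy"])/c["fy"]*d,d],-1)
    T=np.linalg.inv(c["view"])
    return P@T[:3,:3].T+T[:3,3]
E
python3 - <<'E'
from h import *
for n in("scene","top"):
    c=robot.read_camera(n); cv2.imwrite(f"pics/{n}0.png",c["image"]); np.savez(f"{n}0.npz",**c)
    print(n,c["fx"],c["cx"],c["cy"],np.round(c["view"],3).tolist())
s=robot.read_state();print(s["tool_pos"],np.round(s["tcp_rot"],3).tolist(),s["time_s"])
E
```

```text
pics
scene 531.3299549745985 279.43747586933745 206.11104849941225 [[0.726, -0.687, 0.008, -0.419], [-0.482, -0.518, -0.707, 0.341], [0.49, 0.509, -0.708, 1.339], [0.0, 0.0, 0.0, 1.0]]
top 534.5258963300852 284.82538107408556 209.8469533982155 [[-0.021, -1.0, 0.006, 0.014], [-0.995, 0.02, -0.102, 0.571], [0.102, -0.009, -0.995, 1.533], [0.0, 0.0, 0.0, 1.0]]
[0.14536237 0.63307549 0.25529247] [[-0.975, 0.224, -0.001], [0.224, 0.975, -0.002], [0.0, -0.002, -1.0]] 0.1
```

View pics/scene0.png

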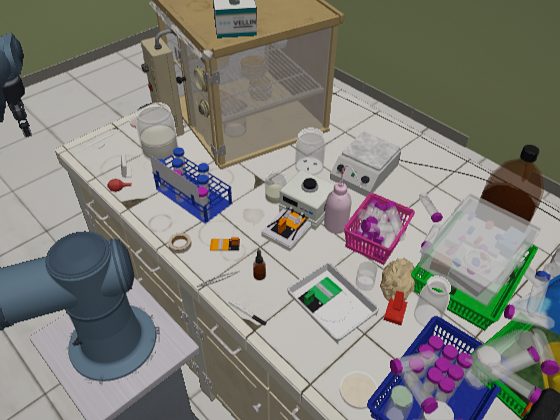

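View pics/top0.png

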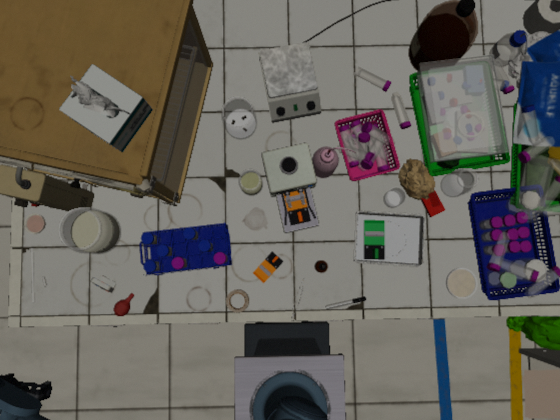

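The scene shows the fluorometer at top (290,165) with its stage at (297,207), holding an amber slide. A second amber slide lies on the bench at (268,266). The tray is at (388,239) with the green slide in its left half, and the dropper bottle is at (321,266). The amber slide meant should be the one at (297,207), since it starts home in the stage. The one at (268,266) looks like the decoy. I'll confirm with an enlarged crop and measure.

```bash
python3 - <<'E'
from h import *
c=np.load("top0.npz");I=c["image"];P=cloud(c)
cr=I[140:290,225:435];cv2.imwrite("pics/crop1.png",cv2.resize(cr,None,fx=3.8,fy=3.8,interpolation=cv2.INTER_CUBIC))
hsv=cv2.cvtColor(I,cv2.COLOR_BGR2HSV)
def rect(m,name):
    n,l,st,ce=cv2.connectedComponentsWithStats(m.astype(np.uint8))
    for i in range(1,n):
        if st[i,4]<25: continue
        q=P[l==i];r=cv2.minAreaRect(q[:,:2].astype(np.float32)*1000)
        print(name,ce[i].round(),st[i,4],np.round(r[0],1),np.round(r[1],1),round(r[2],1),"z",np.round(np.percentile(q[:,2],[5,50,95])*1000,1))
win=np.zeros(I.shape[:2],bool);win[140:290,225:435]=1
z=P[...,2]
rect(win&(z>.094)&(z<.106),"head")
rect(win&(z>.02)&(z<.036),"z20-36")
h,s,v=hsv[...,0],hsv[...,1],hsv[...,2]
rect(win&(h>5)&(h<28)&(s>150)&(v>120),"amber")
rect(win&(h>45)&(h<85)&(s>100),"green")
rect(win&(h>45)&(h<85)&(s>100)&(z>.035),"greentab")
rect(win&(h>5)&(h<28)&(s>150)&(z>.06)&(z<.085),"ambertab")
rect(win&(h>5)&(h<28)&(s>150)&(z>.03)&(z<.05),"lowertab")
E
```

```text
head [289. 168.] 1611 [686.9 -15.3] [119.4 147.3] 11.4 z [ 94.8  98.7 104. ]
head [373. 151.] 87 [ 726.5 -253.4] [44.  49.6] 37.6 z [ 94.3 100.7 105.1]
head [355. 152.] 61 [ 722.9 -197.9] [31.2 28.7] 80.3 z [ 94.5 100.3 105.3]
head [365. 165.] 29 [ 685.3 -226.4] [34.2 10.8] 73.9 z [ 95.  100.7 105.7]
z20-36 [350. 162.] 40 [ 711.8 -189.2] [37.4 18. ] 45.0 z [21.6 30.9 35.6]
z20-36 [381. 164.] 91 [ 701.4 -284.6] [45.8 37. ] 59.5 z [21.7 31.9 35.3]
z20-36 [360. 166.] 30 [ 697.7 -221.9] [33.4 11.5] 39.3 z [22.6 29.3 34.2]
z20-36 [249. 180.] 227 [663.8 105. ] [47.9 50.3] 41.7 z [22.9 28.7 33.9]
z20-36 [297. 212.] 962 [572.1 -30.1] [115.7 111.5] 12.2 z [23.  30.2 35.1]
z20-36 [395. 197.] 166 [ 605.  -320.4] [45.8 38.4] 44.7 z [22.2 27.8 34. ]
z20-36 [293. 193.] 25 [620.2 -21.1] [16.2 26.1] 51.1 z [30.2 33.1 35.6]
z20-36 [424. 201.] 39 [ 593.6 -405.5] [53.6 22.2] 50.2 z [20.4 23.2 33.2]
z20-36 [392. 238.] 531 [ 484.2 -299.7] [205.5 154.6] 85.2 z [21.2 27.  33.3]
amber [294. 193.] 32 [619.5 -24.7] [11.1 23.7] 7.3 z [30.5 35.4 39.7]
amber [296. 205.] 122 [507.1 -22.7] [ 58.8 196.6] 84.6 z [28
[... 203 characters left out ...]
41.7 z [-2.3  3.4  8.8]
green [428. 158.] 245 [ 716.8 -423.3] [117.1  48.2] 10.3 z [ 1.8 80.  91.3]
green [373. 225.] 211 [ 483.1 -133.9] [ 47.6 328.2] 17.1 z [ 0.1  5.8 12. ]
green [373. 241.] 181 [ 477.7 -257.5] [57.7 26.7] 88.5 z [ 1.8  6.1 12.2]
green [375. 253.] 72 [ 433.9 -126.9] [ 29.5 287.4] 2.8 z [ 5.7 40.2 48.1]
greentab [427. 157.] 175 [ 708.8 -409.9] [106.5  21. ] 12.8 z [75.5 82.2 92.9]
greentab [375. 253.] 43 [ 433.6 -122.1] [ 29.1 277.8] 2.9 z [38.3 43.8 49.5]
ambertab [299. 216.] 49 [548.9 -38.2] [29.4 12.6] 9.9 z [66.3 72.4 77. ]
lowertab [294. 193.] 40 [620.6 -24.6] [13.3 24.3] 12.0 z [30.4 35.4 41.1]
lowertab [296. 205.] 130 [583.4 -29.2] [30.9 61. ] 2.6 z [31.1 34.9 40.3]
```

View pics/crop1.png

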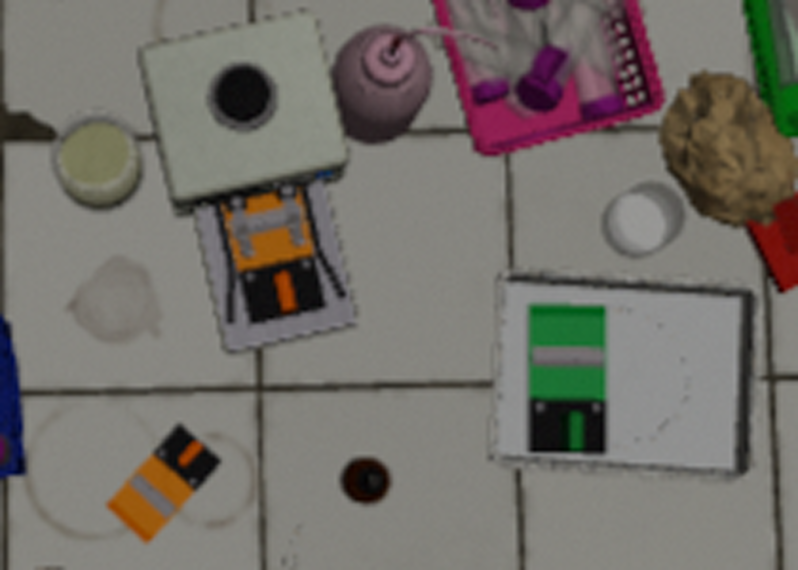

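The crop shows the amber slide in the stage at crop (268,255). It is full size, under both clips, with an orange tab at (287,292). The slide on the bench at crop (163,483) is visibly smaller and is the decoy. The green slide is in the tray's left half at (567,380), with its glass pointing away from the robot. Next I'll move above the stage to look from close by.

```bash
cat >> h.py <<'E'
from scipy.spatial.transform import Rotation as R
def delta(pos,yaw):
    """rows units to bring TCP to pos with tool pointing down, tool x at yaw+180 (tool y along frame y)"""
    s=robot.read_state();M=np.array(s["tcp_rot"]);c,sn=np.cos(np.radians(yaw)),np.sin(np.radians(yaw))
    T=np.array([[-c,-sn,0],[-sn,c,0],[0,0,-1.]])
    sh=M.T@(np.array(pos)-s["tool_pos"])/.025
    rv=R.from_matrix(M.T@T).as_rotvec(degrees=True)/10
    print("pos",np.round(s["tool_pos"],4),"shift",np.round(sh,3),"rot",np.round(rv,3),"t",round(s["time_s"],2))
def wcloud(c,s):
    d=c["depth"];v,u=np.indices(d.shape)
    P=np.stack([(u-c["cx"])/c["fx"]*d,(v-c["cy"])/c["fy"]*d,d],-1)
    T=c["tool_from_camera"];P=P@T[:3,:3].T+T[:3,3]
    return P@np.array(s["tcp_rot"]).T+s["tool_pos"]
E
python3 -c "
from h import *
delta([.53,-.04,.25],10.5)"
```

```text
pos [0.1454 0.6331 0.2553] shift [-21.023 -22.794   0.244] rot [-0.009 -0.004 -2.344] t 0.1
```

```bash
python3 -m inch '[[-1,-1.1,0,0,0,-0.1,85],[-2.5,-2.7,0,0,0,-0.3,85],[-4,-4.3,0,0,0,-0.5,85],[-5.5,-6,0,0,0,-0.7,85],[-7,-7.6,0,0,0,-0.9,85],[-8.5,-9.2,0,0,0,-1.1,85],[-10,-10.8,0,0,0,-1.3,85],[-11.5,-12.5,0,0,0,-1.5,85],[-13,-14.1,0,0,0,-1.7,85],[-14.5,-15.7,0,0,0,-1.9,85],[-16,-17.3,0.1,0,0,-2,85],[-17.5,-19,0.1,0,0,-2.1,85],[-19,-20.6,0.2,0,0,-2.2,85],[-20.3,-22,0.2,0,0,-2.3,85],[-21,-22.8,0.24,0,0,-2.34,85],[-21,-22.8,0.24,0,0,-2.34,85],[-21,-22.8,0.24,0,0,-2.34,85]]'
python3 - <<'E'
from h import *
s=robot.read_state();c=robot.read_camera("wrist");cv2.imwrite("pics/w1.png",c["image"]);np.savez("w1.npz",**c,tool_pos=s["tool_pos"],tcp_rot=s["tcp_rot"])
P=wcloud(c,s);print(c["fx"],np.round(c["tool_from_camera"],3).tolist(),s["joint_pos"])
z=P[...,2];h=cv2.cvtColor(c["image"],cv2.COLOR_BGR2HSV)
m=(h[...,0]>5)&(h[...,0]<28)&(h[...,1]>150)&(z>.066)&(z<.08)
q=P[m];print(len(q),cv2.minAreaRect(q[:,:2].astype(np.float32)*1000),np.median(q[:,2]))
E
```

```text
time_s: 2.22
tool_pos: [0.529, -0.0389, 0.2499]
tcp_rot: [[-0.983, -0.182, -0.001], [-0.182, 0.983, 0.001], [0.001, 0.001, -1.0]]
ft_force: [0.1, 1.0, 0.2]
grip_width: 0.996
grip_force: 0.0
312.90703688373736 [[-0.0, -0.966, -0.26, 0.066], [1.0, -0.0, -0.0, -0.002], [0.0, -0.26, 0.966, -0.117], [0.0, 0.0, 0.0, 1.0]] [-1.64662503e+01 -1.70786846e+00  1.07018879e+02  1.55271399e-02
  7.47541861e+01 -1.16947462e+02]
363 ((514.61572265625, -57.5394401550293), (233.0039825439453, 19.61690902709961), 21.816938400268555) 0.0725192726817381
```

View pics/w1.png

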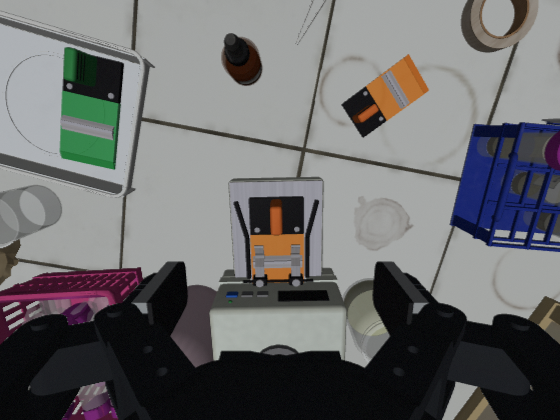

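The wrist view shows the stage upright at (276,230), the amber tab at (276,217) and the green slide in the tray at (93,105). The stage looks aligned with the tool. I'll refine the poses numerically.

```bash
python3 - <<'E'
from h import *
c=np.load("w1.npz");P=wcloud(c,c);z=P[...,2];h=cv2.cvtColor(c["image"],cv2.COLOR_BGR2HSV)
H,S=h[...,0],h[...,1]
v,u=np.indices(z.shape)
def big(m,name):
    n,l,st,ce=cv2.connectedComponentsWithStats(m.astype(np.uint8));i=1+np.argmax(st[1:,4])
    q=P[l==i];lo,hi=np.percentile(q[:,2],[2,98]);r=cv2.minAreaRect(q[:,:2].astype(np.float32)*1000)
    (cx,cy),(w,hh),a=r;B=cv2.boxPoints(r);print(name,st[i,4],ce[i].round(),np.round([cx,cy,w,hh,a],1),"zmed",np.median(q[:,2]).round(4))
    return l==i
reg=lambda a,b,cc,d:(u>=a)&(u<b)&(v>=cc)&(v<d)
big(reg(215,340,170,270)&(z>.022)&(z<.050)&(z>.022),"stage")
big(reg(240,310,180,250)&(H>2)&(H<12)&(S>190)&(z>.066),"ambtab")
big(reg(240,310,230,290)&(H>8)&(H<25)&(S>150)&(z<.05),"ambglass")
big(reg(40,140,30,180)&(H>45)&(H<85)&(S>100)&(z>.02),"gtab")
big(reg(40,140,85,180)&(H>45)&(H<85)&(S>100)&(z<.02),"gglass1")
big(reg(40,140,30,180)&(((H>45)&(H<85)&(S>100))|(h[...,2]<70))&(z<.02)&(z>0),"gslide")
big(reg(0,160,0,230)&(z>.021)&(z<.036),"trayrim")
# edges of head front: z~100
big(reg(200,360,250,345)&(z>.094)&(z<.106),"head")
E
```

```text
stage 7792 [277. 224.] [569.2 -37.5 109.1 105.4  11.5] zmed 0.0335
ambtab 299 [276. 220.] [513.8 -48.2  99.2  10.9  10.5] zmed 0.0725
ambglass 899 [277. 243.] [587.  -33.4  28.5  59.1  13.7] zmed 0.035
gtab 822 [77. 66.] [ 445.3 -158.7  212.2   29.    87.5] zmed 0.0419
gglass1 3033 [ 89. 130.] [ 503.3 -262.4   60.7   74.5   87.9] zmed 0.0068
gslide 4561 [ 93. 113.] [ 482.7 -261.5   60.9  115.6   87.9] zmed 0.0069
trayrim 2802 [ 83. 107.] [ 486.4 -273.9  146.6  154.9   85.1] zmed 0.0283
head 5133 [278. 325.] [647.  -21.4  42.7 135.6  10.4] zmed 0.0988
```

```bash
cat >> h.py <<'E'
def ray(c,uv,z):
    "pixels -> world on plane z, wrist camera"
    uv=np.atleast_2d(uv);d=np.c_[(uv[:,0]-c["cx"])/c["fx"],(uv[:,1]-c["cy"])/c["fy"],np.ones(len(uv))]
    T=c["tool_from_camera"];M=np.array(c["tcp_rot"])
    o=M@T[:3,3]+c["tool_pos"];d=d@(M@T[:3,:3]).T
    return o+d*((z-o[2])/d[:,2])[:,None]
def lines(c,box,z,minlen):
    g=cv2.cvtColor(c["image"],cv2.COLOR_BGR2GRAY)
    L=cv2.createLineSegmentDetector().detect(g)[0][:,0]
    for l in L:
        m=(l[:2]+l[2:])/2
        if not(box[0]<m[0]<box[1] and box[2]<m[1]<box[3]):continue
        a,b=ray(c,[l[:2],l[2:]],z)*1000;dd=(b-a)[:2];n=np.hypot(*dd)
        if n<minlen:continue
        an=np.degrees(np.arctan2(dd[1],dd[0]));print(z,"pix",m.round(),"len",n.round(),"ang",round((an+45)%90-45,2),"x" if abs((an+90)%180-90)<45 else "y","mid",((a+b)/2)[:2].round(1))
E
python3 - <<'E'
from h import *
c=dict(np.load("w1.npz"))
lines(c,(215,340,170,285),.03,40)
print();lines(c,(200,360,265,345),.1,60)
print();lines(c,(50,130,40,175),.008,50)
print();lines(c,(0,160,0,210),.028,70)
P=wcloud(c,c);z=P[...,2]
k=(z>.112)&(z<.13);n,l,st,ce=cv2.connectedComponentsWithStats(k.astype(np.uint8))
q=P[20:80,215:265];k=(q[...,2]>.09)&(q[...,2]<.12);print("dropper",np.median(q[k],0),k.sum())
h=cv2.cvtColor(c["image"],cv2.COLOR_BGR2HSV)
for nm,b,zz,lo,hi in(("amb",(180,250,240,310),.074,2,14),("gr",(30,110,40,110),.046,45,85)):
    q=P[b[0]:b[1],b[2]:b[3]];hh=h[b[0]:b[1],b[2]:b[3]]
    k=(abs(q[...,2]-zz)<.005)&(hh[...,0]>lo)&(hh[...,0]<hi)&(hh[...,1]>120);p=q[k][:,:2]*1000
    med=np.median(p,0);p=p[np.hypot(*(p-med).T)<20]
    print(nm,len(p),cv2.minAreaRect(p.astype(np.float32)))
E
```

```text
0.03 pix [276. 196.] len 58.0 ang 11.84 y mid [533.3 -44.9]
0.03 pix [250. 257.] len 47.0 ang 11.6 x mid [609.4 -61.4]
0.03 pix [244. 220.] len 45.0 ang 25.13 x mid [566.7 -75.2]
0.03 pix [309. 256.] len 51.0 ang 11.05 x mid [596.4   5.7]
0.03 pix [303. 214.] len 40.0 ang 11.23 x mid [548.3 -10.9]
0.03 pix [245. 257.] len 47.0 ang 11.64 x mid [610.4 -66.5]
0.03 pix [309. 218.] len 41.0 ang -1.51 x mid [551.3  -3.6]
0.03 pix [239. 220.] len 42.0 ang 25.97 x mid [568.1 -80.6]
0.03 pix [305. 255.] len 54.0 ang 11.62 x mid [5.958e+02 4.000e-01]
0.03 pix [262. 177.] len 69.0 ang 11.6 y mid [515.2 -62.6]
0.03 pix [320. 238.] len 89.0 ang 12.4 x mid [572.5  14. ]
0.03 pix [275. 181.] len 99.0 ang 11.58 y mid [516.7 -48.6]
0.03 pix [323. 222.] len 99.0 ang 11.69 x mid [554.3  13. ]
0.03 pix [230. 224.] len 98.0 ang 11.58 x mid [575.5 -89.6]

0.1 pix [276. 308.] len 126.0 ang 11.67 y mid [626.9 -26.5]

0.008 pix [119. 116.] len 111.0 ang -1.69 x mid [ 483.4 -228.6]
0.008 pix [94. 55.] len 57.0 ang -4.91 y mid [ 424.2 -257.2]
0.008 pix [ 61. 101.] len 111.0 ang -2.31 x mid [ 479.3 -290.9]
0.00
[... 635 characters left out ...]
 [136. 155.] len 72.0 ang -4.83 x mid [ 517.9 -199.6]
0.028 pix [ 61. 169.] len 130.0 ang -4.88 y mid [ 545.9 -276.3]
0.028 pix [135. 125.] len 136.0 ang -4.71 x mid [ 489.7 -202.2]
0.028 pix [69. 43.] len 134.0 ang -4.89 y mid [ 420.6 -269.1]
0.028 pix [ 58. 179.] len 124.0 ang -4.77 y mid [ 557.6 -280.2]
0.028 pix [68. 36.] len 130.0 ang -5.03 y mid [ 414.7 -270.9]
0.028 pix [87. 35.] len 77.0 ang -4.73 y mid [ 409.9 -253.2]
dropper [ 0.40884199 -0.09953062  0.10865344] 268
amb 345 ((548.5949096679688, -41.67232894897461), (29.099929809570312, 12.134106636047363), 12.602471351623535)
gr 416 ((440.9410400390625, -258.8287658691406), (11.338244438171387, 28.86154556274414), 87.2675552368164)
```

```bash
python3 -c "
from h import *
delta([.5486,-.0417,.067],11.6)"
```

```text
pos [ 0.529  -0.0386  0.25  ] shift [-0.752 -0.268  7.319] rot [ 0.003 -0.003 -0.109] t 2.27
```

```bash
python3 -m inch '[[-0.4,-0.15,1,0,0,-0.11,45],[-0.75,-0.27,2.5,0,0,-0.11,45],[-0.75,-0.27,4,0,0,-0.11,45],[-0.75,-0.27,5.5,0,0,-0.11,45],[-0.75,-0.27,6.5,0,0,-0.11,45],[-0.75,-0.27,7.1,0,0,-0.11,45],[-0.75,-0.27,7.3,0,0,-0.11,45],[-0.75,-0.27,7.3,0,0,-0.11,45],[-0.75,-0.27,7.3,0,0,-0.11,10],[-0.75,-0.27,7.3,0,0,-0.11,10],[-0.75,-0.27,7.3,0,0,-0.11,10],[-0.75,-0.27,7.3,0,0,-0.11,10]]' 90
python3 -c "
from h import *
s=robot.read_state();c=robot.read_camera('wrist');cv2.imwrite('pics/w2.png',c['image']);print(s['grip_width'],s['grip_force'],s['ft_force'])"
```

```text
time_s: 3.78
tool_pos: [0.5495, -0.0412, 0.069]
tcp_rot: [[-0.98, -0.201, 0.0], [-0.201, 0.98, 0.003], [-0.001, 0.003, -1.0]]
ft_force: [-1.6, 8.7, 6.6]
grip_width: 0.131
grip_force: 55.4
0.13108467931627574 55.359140038490295 [-1.60489895  8.73344571  6.5609361 ]
```

View pics/w2.png

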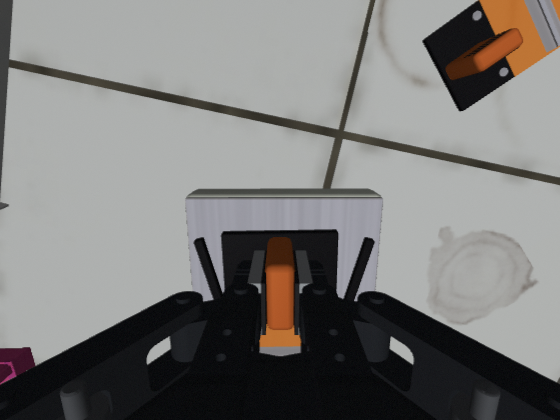

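The picture shows the orange tab held centrally between both pads at (280,285). Now I'll pull straight back, flat.

```bash
python3 -m inch '[[0.1,0,0,0,0,0,10],[0.2,0,0,0,0,0,10],[0.3,0,0,0,0,0,10],[0.4,0,0,0,0,0,10],[0.5,0,0,0,0,0,10],[0.6,0,0,0,0,0,10],[0.7,0,0,0,0,0,10],[0.8,0,0,0,0,0,10]]' 90; python3 -m inch '[[0.3,0,0,0,0,0,10],[0.6,0,0,0,0,0,10],[0.9,0,0,0,0,0,10],[1.2,0,0,0,0,0,10],[1.5,0,0,0,0,0,10],[1.8,0,0,0,0,0,10],[2.1,0,0,0,0,0,10],[2.2,0,0,0,0,0,10],[2.2,0,0,0,0,0,10]]' 90
python3 -c "
from h import *
s=robot.read_state();c=robot.read_camera('wrist');cv2.imwrite('pics/w3.png',c['image'])
delta(s['tool_pos'],11.6)"
```

```text
time_s: 4.82
tool_pos: [0.5311, -0.0454, 0.069]
tcp_rot: [[-0.98, -0.201, 0.004], [-0.201, 0.98, 0.002], [-0.004, 0.001, -1.0]]
ft_force: [4.7, 8.4, 0.5]
grip_width: 0.128
grip_force: 56.0
time_s: 5.95
tool_pos: [0.4762, -0.0581, 0.0687]
tcp_rot: [[-0.98, -0.2, 0.001], [-0.2, 0.98, -0.0], [-0.001, -0.001, -1.0]]
ft_force: [-1.4, 2.7, 9.2]
grip_width: 0.133
grip_force: 55.8
pos [ 0.4762 -0.0582  0.0687] shift [0.001 0.002 0.001] rot [-0.003  0.004 -0.006] t 6.0
```

View pics/w3.png

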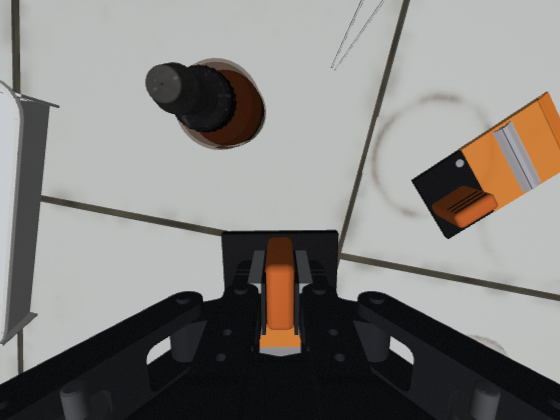

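The picture shows the amber slide clear of the clips and still gripped, with the dropper bottle at (215,105) clear of it. Next I'll lift it.

```bash
python3 -m inch '[[0,0,-0.15,0,0,0,10],[0,0,-0.5,0,0,0,10],[0,0,-1,0,0,0,10],[0,0,-1.6,0,0,0,10],[0,0,-2.2,0,0,0,10],[0,0,-2.7,0,0,0,10],[0,0,-3,0,0,0,10],[0,0,-3,0,0,0,10]]' 90
python3 -c "
from h import *
delta([.4387,-.3418,.1437],-4.85)"
```

```text
time_s: 7.0
tool_pos: [0.4761, -0.0579, 0.1434]
tcp_rot: [[-0.98, -0.2, 0.001], [-0.2, 0.98, -0.0], [-0.001, -0.001, -1.0]]
ft_force: [0.2, -0.1, -0.6]
grip_width: 0.13
grip_force: 54.5
pos [ 0.4761 -0.0579  0.1434] shift [ 3.7400e+00 -1.0824e+01 -8.0000e-03] rot [-0.003  0.006  1.641] t 7.0
```

```bash
python3 -m inch '[[0.1,-0.4,0,0,0,0,10],[0.3,-1.2,0,0,0,0.1,10],[0.6,-2.4,0,0,0,0.3,10],[1,-3.6,0,0,0,0.5,10],[1.5,-4.8,0,0,0,0.7,10],[2,-6,0,0,0,0.9,10],[2.4,-7.2,0,0,0,1.1,10],[2.8,-8.4,0,0,0,1.3,10],[3.2,-9.4,0,0,0,1.45,10],[3.5,-10.2,0,0,0,1.55,10],[3.7,-10.7,0,0,0,1.63,10],[3.74,-10.82,0,0,0,1.64,10],[3.74,-10.82,0,0,0,1.64,10],[3.74,-10.82,0,0,0,1.64,10]]' 90
python3 -c "
from h import *
delta([.4387,-.3418,.0437],-4.85)
s=robot.read_state();c=robot.read_camera('scene');cv2.imwrite('pics/s2.png',cv2.resize(c['image'][180:400,220:480],None,fx=3,fy=2.7))"
```

```text
time_s: 8.75
tool_pos: [0.4385, -0.3409, 0.1427]
tcp_rot: [[-0.997, 0.083, -0.0], [0.083, 0.997, 0.0], [0.0, 0.0, -1.0]]
ft_force: [-0.0, 0.1, -0.3]
grip_width: 0.13
grip_force: 54.6
pos [ 0.4385 -0.3409  0.1427] shift [-0.012 -0.038  3.96 ] rot [ 0.002 -0.001  0.007] t 8.75
```

View pics/s2.png

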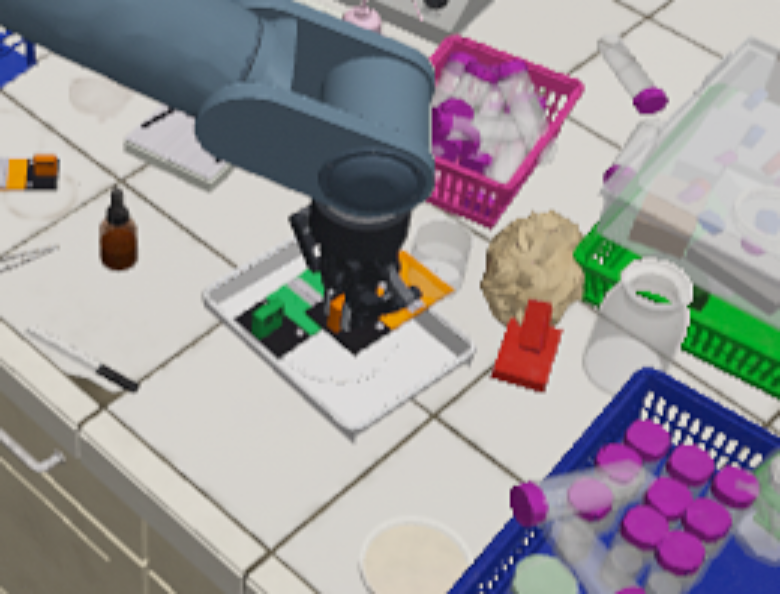

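The picture shows the amber slide level over the free half of the tray at (370,315), with the green slide beside it at (285,310). Lowering it now, slowly near the floor.

```bash
python3 -m inch '[[0,-0.04,0.3,0,0,0,10],[0,-0.04,0.9,0,0,0,10],[0,-0.04,1.6,0,0,0,10],[0,-0.04,2.3,0,0,0,10],[0,-0.04,3,0,0,0,10],[0,-0.04,3.5,0,0,0,10],[0,-0.04,3.75,0,0,0,10],[0,-0.04,3.88,0,0,0,10],[0,-0.04,3.94,0,0,0,10],[0,-0.04,3.97,0,0,0,10],[0,-0.04,4,0,0,0,10],[0,-0.04,4.03,0,0,0,10],[0,-0.04,4.03,0,0,0,10]]' 90
```

```text
time_s: 10.42
tool_pos: [0.4383, -0.3425, 0.0421]
tcp_rot: [[-0.996, 0.084, 0.0], [0.084, 0.996, -0.0], [-0.0, -0.0, -1.0]]
ft_force: [-0.1, 0.3, -1.0]
grip_width: 0.125
grip_force: 54.6
```

```bash
python3 -m inch '[[0,0,0.02,0,0,0,10],[0,0,0.04,0,0,0,10],[0,0,0.06,0,0,0,10],[0,0,0.08,0,0,0,10],[0,0,0.08,0,0,0,10]]' 90
```

```text
time_s: 11.05
tool_pos: [0.4383, -0.3427, 0.0409]
tcp_rot: [[-0.996, 0.084, -0.0], [0.084, 0.996, 0.0], [0.0, 0.0, -1.0]]
ft_force: [-3.7, 1.4, 6.6]
grip_width: 0.13
grip_force: 55.7
```

```bash
python3 -m inch '[[0,0,0,0,0,0,20],[0,0,0,0,0,0,34],[0,0,0,0,0,0,34],[0,0,-0.3,0,0,0,34],[0,0,-1,0,0,0,34],[0,0,-2,0,0,0,34],[0,0,-3.2,0,0,0,34],[0,0,-4.4,0,0,0,34],[0,0,-5.4,0,0,0,34],[0,0,-6,0,0,0,34],[0,0,-6,0,0,0,34],[0,0,-6,0,0,0,34]]'
python3 - <<'E'
from h import *
s=robot.read_state();c=robot.read_camera("wrist");cv2.imwrite("pics/w4.png",c["image"]);c.update(tool_pos=s["tool_pos"],tcp_rot=s["tcp_rot"]);np.savez("w4.npz",**c)
P=wcloud(c,c);h=cv2.cvtColor(c["image"],cv2.COLOR_BGR2HSV)
for nm,lo,hi,xc in(("amb",2,14,(438,-342)),("gr",45,85,(441,-259))):
    k=(abs(P[...,2]-.046)<.005)&(h[...,0]>lo)&(h[...,0]<hi)&(h[...,1]>110)&(np.hypot(P[...,0]*1e3-xc[0],P[...,1]*1e3-xc[1])<35);p=P[k][:,:2]*1000
    p=p[np.hypot(*(p-np.median(p,0)).T)<18]
    print(nm,len(p),cv2.minAreaRect(p.astype(np.float32)),np.median(P[k][:,2]))
delta([.4409,-.2588,.0415],-2.1)
lines(c,(300,560,100,420),.008,45)
E
```

```text
time_s: 12.55
tool_pos: [0.4379, -0.3421, 0.1891]
tcp_rot: [[-0.996, 0.084, -0.001], [0.084, 0.996, 0.001], [0.001, 0.001, -1.0]]
ft_force: [-0.1, -0.7, 0.3]
grip_width: 0.397
grip_force: 0.0
amb 460 ((438.1680908203125, -345.0728759765625), (12.113824844360352, 29.690204620361328), 84.79309844970703) 0.04443461637120455
gr 475 ((439.98724365234375, -260.47955322265625), (12.754504203796387, 29.351314544677734), 86.56461334228516) 0.044535309661661
pos [ 0.4378 -0.342   0.1887] shift [0.147 3.316 5.896] rot [ 0.01  -0.009 -0.274] t 12.6
0.008 pix [308. 234.] len 99.0 ang -5.16 x mid [ 476.1 -318.8]
0.008 pix [395. 232.] len 111.0 ang -1.95 x mid [ 481.9 -232.4]
0.008 pix [366. 179.] len 57.0 ang -2.29 y mid [ 423.4 -260.7]
0.008 pix [314. 273.] len 45.0 ang -4.04 x mid [ 517.9 -315.1]
0.008 pix [319. 313.] len 54.0 ang 7.62 x mid [ 565.2 -312.7]
0.008 pix [489. 337.] len 203.0 ang -37.26 y mid [ 613.6 -123.8]
0.008 pix [334. 219.] len 77.0 ang -3.02 x mid [ 462.5 -292.3]
0.008 pix [499. 218.] len 116.0 ang 0.03 y mid [ 474.1 -130.1]
0.008 pix [499. 223.] len 117.0 ang -0.06 y mid [ 4
[... 252 characters left out ...]
9 -71.4]
0.008 pix [414. 233.] len 123.0 ang -4.92 x mid [ 484.9 -213.6]
0.008 pix [365. 222.] len 56.0 ang -2.48 y mid [ 466.1 -261.9]
0.008 pix [431. 237.] len 123.0 ang -4.91 x mid [ 491.3 -196.5]
0.008 pix [539. 319.] len 116.0 ang 11.51 x mid [595.1 -75.2]
0.008 pix [546. 321.] len 118.0 ang 11.66 x mid [598.1 -67.4]
0.008 pix [366. 252.] len 52.0 ang -2.27 y mid [ 498.7 -261.1]
0.008 pix [311. 168.] len 74.0 ang -5.33 y mid [ 409.1 -312.5]
0.008 pix [313. 166.] len 160.0 ang -5.01 y mid [ 407.1 -310.6]
0.008 pix [306. 174.] len 139.0 ang -4.65 y mid [ 414.5 -317. ]
0.008 pix [380. 338.] len 46.0 ang 7.76 x mid [ 602. -247.]
0.008 pix [365. 245.] len 54.0 ang -2.41 y mid [ 490.9 -262.2]
```

View pics/w4.png

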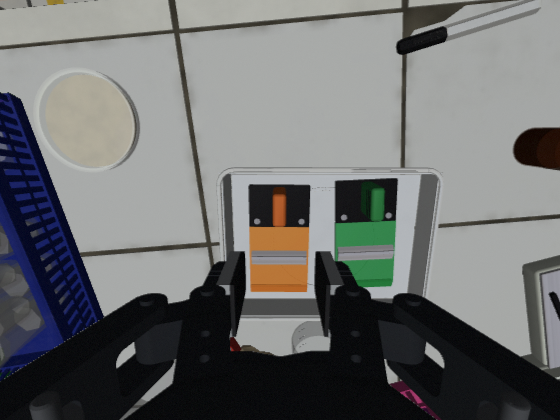

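The picture shows the amber slide flat in the tray's free half with its tab at (280,207), and the green tab at (375,203). Next is the green slide.

```bash
python3 -m inch '[[0,0.5,0,0,0,-0.1,34],[0.05,1.5,0.2,0,0,-0.2,34],[0.1,2.6,0.8,0,0,-0.27,34],[0.15,3.2,1.8,0,0,-0.27,34],[0.15,3.33,3,0,0,-0.27,34],[0.15,3.33,4.2,0,0,-0.27,34],[0.15,3.33,5.1,0,0,-0.27,34],[0.15,3.33,5.7,0,0,-0.27,34],[0.15,3.33,5.9,0,0,-0.27,34],[0.15,3.33,5.9,0,0,-0.27,34],[0.15,3.33,5.9,0,0,-0.27,10],[0.15,3.33,5.9,0,0,-0.27,10],[0.15,3.33,5.9,0,0,-0.27,10],[0.15,3.33,5.9,0,0,-0.27,10]]' 90
```

```text
time_s: 14.35
tool_pos: [0.4422, -0.2598, 0.0436]
tcp_rot: [[-0.999, 0.037, 0.001], [0.037, 0.999, -0.001], [-0.001, -0.001, -1.0]]
ft_force: [-1.3, 1.4, 5.3]
grip_width: 0.134
grip_force: 52.7
```

```bash
python3 -m inch '[[0,0,-0.15,0,0,0,10],[0,0,-0.5,0,0,0,10],[0,0,-1,0,0,0,10],[0,0,-1.7,0,0,0,10],[0,0,-2.5,0,0,0,10],[0,0,-3.3,0,0,0,10],[0,0,-3.9,0,0,0,10],[0,0,-4.2,0,0,0,10],[0,0,-4.2,0,0,0,10]]' 100
python3 - <<'E'
from h import *
s=robot.read_state();c=robot.read_camera("wrist");cv2.imwrite("pics/w5.png",c["image"])
delta([.476,-.0561,.1436],11.6)
E
```

```text
time_s: 15.48
tool_pos: [0.4417, -0.2594, 0.148]
tcp_rot: [[-0.999, 0.037, 0.001], [0.037, 0.999, -0.001], [-0.001, -0.001, -1.0]]
ft_force: [-0.7, -1.3, -0.8]
grip_width: 0.133
grip_force: 52.0
pos [ 0.4414 -0.2592  0.1473] shift [-1.08   8.168  0.151] rot [ 0.002 -0.002 -1.374] t 15.53
```

View pics/w5.png

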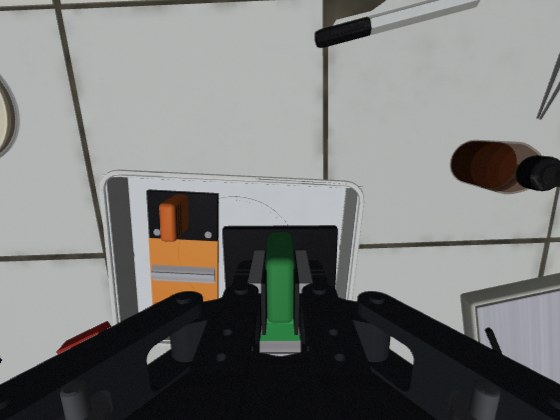

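The picture shows the green slide held centrally and square, with its tab at (280,280), a couple of millimetres farther back in the grip than the amber one was. Carrying it to the stage.

```bash
python3 -m inch '[[-0.1,0.4,0,0,0,-0.05,10],[-0.3,1.2,0,0,0,-0.2,10],[-0.6,2.3,0,0,0,-0.4,10],[-0.9,3.4,0,0,0,-0.6,10],[-1,4.5,0,0,0,-0.8,10],[-1.08,5.6,0,0,0,-1,10],[-1.08,6.6,0,0,0,-1.2,10],[-1.08,7.4,0,0,0,-1.3,10],[-1.08,7.9,0,0,0,-1.37,10],[-1.08,8.15,0,0,0,-1.37,10],[-1.08,8.17,0,0,0,-1.37,10],[-1.08,8.17,0,0,0,-1.37,10]]' 100
python3 -c "
from h import *
delta([.476,-.0561,.0745],11.6)"
```

```text
time_s: 17.02
tool_pos: [0.4762, -0.0566, 0.1475]
tcp_rot: [[-0.98, -0.2, -0.0], [-0.2, 0.98, -0.0], [0.0, -0.0, -1.0]]
ft_force: [0.3, -0.7, -1.0]
grip_width: 0.131
grip_force: 52.0
pos [ 0.4762 -0.0566  0.1475] shift [0.004 0.022 2.921] rot [-0.001 -0.    -0.007] t 17.02
```

```bash
python3 -m inch '[[0,0.02,0.3,0,0,0,10],[0,0.02,0.8,0,0,0,10],[0,0.02,1.4,0,0,0,10],[0,0.02,2,0,0,0,10],[0,0.02,2.5,0,0,0,10],[0,0.02,2.8,0,0,0,10],[0,0.02,2.9,0,0,0,10],[0,0.02,2.94,0,0,0,10],[0,0.02,2.97,0,0,0,10],[0,0.02,2.97,0,0,0,10]]' 100;python3 -m inch '[[0,0,0.03,0,0,0,10],[0,0,0.05,0,0,0,10],[0,0,0.05,0,0,0,10]]' 100
```

```text
time_s: 18.27
tool_pos: [0.4763, -0.0558, 0.0736]
tcp_rot: [[-0.98, -0.2, 0.001], [-0.2, 0.98, -0.0], [-0.001, -0.0, -1.0]]
ft_force: [-0.9, -0.7, -0.6]
grip_width: 0.131
grip_force: 52.0
time_s: 18.65
tool_pos: [0.476, -0.0557, 0.072]
tcp_rot: [[-0.98, -0.2, -0.0], [-0.2, 0.98, 0.0], [0.0, 0.0, -1.0]]
ft_force: [0.9, 0.9, -0.9]
grip_width: 0.133
grip_force: 52.0
```

```bash
python3 -m inch '[[0,0,0.02,0,0,0,10],[0,0,0.04,0,0,0,10],[0,0,0.04,0,0,0,10]]' 100
```

```text
time_s: 19.02
tool_pos: [0.4765, -0.0558, 0.0716]
tcp_rot: [[-0.98, -0.2, 0.001], [-0.2, 0.98, -0.0], [-0.001, -0.0, -1.0]]
ft_force: [-2.0, -0.1, 4.8]
grip_width: 0.134
grip_force: 52.9
```

```bash
python3 -m inch '[[-0.1,0,0,0,0,0,10],[-0.25,0,0,0,0,0,10],[-0.4,0,0,0,0,0,10],[-0.55,0,0,0,0,0,10],[-0.7,0,0,0,0,0,10],[-0.85,0,0,0,0,0,10],[-0.9,0,0,0,0,0,10],[-0.9,0,0,0,0,0,10]]' 100; python3 -m inch '[[-0.1,0,0,0,0,0,10],[-0.2,0,0,0,0,0,10],[-0.3,0,0,0,0,0,10],[-0.4,0,0,0,0,0,10],[-0.5,0,0,0,0,0,10],[-0.6,0,0,0,0,0,10],[-0.6,0,0,0,0,0,10]]' 100
python3 -c "
from h import *
s=robot.read_state();x,y,z=s['tool_pos']*np.array(1000.);print(.9796*x+.2011*y,-.2011*x+.9796*y)"
```

```text
time_s: 20.02
tool_pos: [0.4987, -0.0514, 0.0717]
tcp_rot: [[-0.98, -0.201, 0.001], [-0.201, 0.98, -0.0], [-0.001, -0.001, -1.0]]
ft_force: [-1.8, -0.3, 4.6]
grip_width: 0.127
grip_force: 53.0
time_s: 20.9
tool_pos: [0.5126, -0.0485, 0.0716]
tcp_rot: [[-0.98, -0.201, -0.002], [-0.201, 0.98, -0.0], [0.002, -0.0, -1.0]]
ft_force: [-6.1, -0.4, 10.0]
grip_width: 0.129
grip_force: 53.6
492.35672623199 -150.57465488457413
```

```bash
python3 -m inch '[[-0.1,0,0,0,0,0,10],[-0.2,0,0,0,0,0,10],[-0.3,0,0,0,0,0,10],[-0.4,0,0,0,0,0,10],[-0.5,0,0,0,0,0,10],[-0.6,0,0,0,0,0,10],[-0.7,0,0,0,0,0,10],[-0.8,0,0,0,0,0,10],[-0.9,0,0,0,0,0,10],[-0.9,0,0,0,0,0,10]]' 100;python3 -m inch '[[-0.06,0,0,0,0,0,10],[-0.12,0,0,0,0,0,10],[-0.18,0,0,0,0,0,10],[-0.24,0,0,0,0,0,10],[-0.24,0,0,0,0,0,10]]' 100
python3 -c "
from h import *
s=robot.read_state();x,y,z=s['tool_pos']*np.array(1000.);print(.9796*x+.2011*y,-.2011*x+.9796*y)"
```

```text
time_s: 22.15
tool_pos: [0.5345, -0.0439, 0.0717]
tcp_rot: [[-0.98, -0.201, -0.002], [-0.201, 0.98, -0.0], [0.002, 0.0, -1.0]]
ft_force: [-7.0, -0.3, 9.2]
grip_width: 0.133
grip_force: 53.6
time_s: 22.78
tool_pos: [0.5389, -0.0429, 0.0717]
tcp_rot: [[-0.979, -0.201, -0.006], [-0.201, 0.98, -0.001], [0.006, 0.001, -1.0]]
ft_force: [-14.6, -2.4, 16.4]
grip_width: 0.129
grip_force: 54.5
519.2727031563896 -150.44330640769775
```

```bash
python3 -m inch '[[-0.06,0,0,0,0,0,10],[-0.12,0,0,0,0,0,10],[-0.18,0,0,0,0,0,10],[-0.24,0,0,0,0,0,10],[-0.3,0,0,0,0,0,10],[-0.3,0,0,0,0,0,10]]' 100;python3 -m inch '[[-0.04,0,0,0,0,0,10],[-0.08,0,0,0,0,0,10],[-0.08,0,0,0,0,0,10]]' 100
python3 -c "
from h import *
s=robot.read_state();x,y,z=s['tool_pos']*np.array(1000.);print(.9796*x+.2011*y,-.2011*x+.9796*y)"
```

```text
time_s: 23.52
tool_pos: [0.5484, -0.0409, 0.0717]
tcp_rot: [[-0.98, -0.2, 0.0], [-0.2, 0.98, 0.0], [-0.0, 0.0, -1.0]]
ft_force: [-3.2, 1.1, 6.3]
grip_width: 0.126
grip_force: 53.2
time_s: 23.9
tool_pos: [0.5505, -0.0405, 0.0717]
tcp_rot: [[-0.98, -0.201, 0.001], [-0.201, 0.98, 0.0], [-0.001, -0.0, -1.0]]
ft_force: [-2.9, 0.8, 5.5]
grip_width: 0.133
grip_force: 53.1
531.0882526500578 -150.36340376161718
```

```bash
python3 -m inch '[[-0.04,0,0,0,0,0,10],[-0.08,0,0,0,0,0,10],[-0.08,0,0,0,0,0,10]]' 100
```

```text
time_s: 24.28
tool_pos: [0.5513, -0.0403, 0.0717]
tcp_rot: [[-0.98, -0.201, -0.003], [-0.201, 0.98, -0.0], [0.003, 0.0, -1.0]]
ft_force: [-7.9, -0.4, 11.8]
grip_width: 0.131
grip_force: 53.9
```

```bash
python3 -m inch '[[-0.04,0,0,0,0,0,10],[-0.08,0,0,0,0,0,10],[-0.08,0,0,0,0,0,10]]' 100
```

```text
time_s: 24.65
tool_pos: [0.5515, -0.0402, 0.0716]
tcp_rot: [[-0.979, -0.202, -0.008], [-0.202, 0.979, -0.001], [0.008, 0.001, -1.0]]
ft_force: [-17.0, -2.6, 17.4]
grip_width: 0.131
grip_force: 55.0
```

The force rise marks the hidden stop, at the predicted position. I'll relax slightly, release, lift and check.

```bash
python3 -m inch '[[0.06,0,0,0,0,0,10],[0.06,0,0,0,0,0,10],[0.06,0,0,0,0,0,25],[0.06,0,0,0,0,0,40],[0.06,0,0,0,0,0,40],[0.06,0,-0.3,0,0,0,40],[0.06,0,-1,0,0,0,40],[0.06,0,-2,0,0,0,40],[0.3,0,-3.2,0,0,0,40],[0.6,0,-4.4,0,0,0,40],[0.8,0,-5.6,0,0,0,40],[0.8,0,-6.6,0,0,0,40],[0.8,0,-7.2,0,0,0,40],[0.8,0,-7.3,0,0,0,40],[0.8,0,-7.3,0,0,0,40]]'
python3 - <<'E'
from h import *
s=robot.read_state();c=robot.read_camera("wrist");c.update(tool_pos=s["tool_pos"],tcp_rot=s["tcp_rot"])
I=c["image"]
cv2.imwrite("pics/w6.png",cv2.resize(I[150:300,190:370],None,fx=4,fy=4,interpolation=cv2.INTER_CUBIC))
P=wcloud(c,c);h=cv2.cvtColor(I,cv2.COLOR_BGR2HSV)
k=(abs(P[...,2]-.074)<.006)&(h[...,0]>45)&(h[...,0]<85)&(h[...,1]>110)&(np.hypot(P[...,0]-.5486,P[...,1]+.0417)<.035);p=P[k][:,:2]*1000
p=p[np.hypot(*(p-np.median(p,0)).T)<18]
print(len(p),cv2.minAreaRect(p.astype(np.float32)))
lines(c,(215,340,150,300),.036,35)
E
```

```text
time_s: 26.52
tool_pos: [0.534, -0.0437, 0.2529]
tcp_rot: [[-0.98, -0.2, -0.001], [-0.2, 0.98, 0.0], [0.001, 0.001, -1.0]]
ft_force: [-0.3, -1.1, 0.5]
grip_width: 0.471
grip_force: 0.0
347 ((549.1126098632812, -43.05543899536133), (29.722999572753906, 10.997353553771973), 11.404251098632812)
0.036 pix [239. 270.] len 43.0 ang 11.73 x mid [632.1 -74.5]
0.036 pix [321. 268.] len 41.0 ang 12.09 x mid [610.8  18.2]
0.036 pix [318. 216.] len 39.0 ang -2.74 x mid [550.1   0.7]
0.036 pix [248. 212.] len 37.0 ang 24.77 x mid [562.1 -76.3]
0.036 pix [312. 253.] len 49.0 ang 11.46 x mid [594.7   4.7]
0.036 pix [313. 215.] len 43.0 ang -2.01 x mid [550.6  -4.7]
0.036 pix [249. 253.] len 46.0 ang 12.04 x mid [609.1 -66.1]
0.036 pix [308. 253.] len 49.0 ang 11.71 x mid [ 5.956e+02 -1.000e-01]
0.036 pix [244. 216.] len 44.0 ang 25.96 x mid [567.3 -79.6]
0.036 pix [279. 192.] len 57.0 ang 11.97 y mid [532.7 -46.6]
0.036 pix [253. 211.] len 40.0 ang 12.88 x mid [558.9 -71.2]
0.036 pix [269. 173.] len 65.0 ang 11.65 y mid [514.4 -61.9]
0.036 pix [254. 250.] len 50.0 ang 12.18 x mid [604.4 -61.9]
0.036 pix [279. 230.] len 56.0 ang 11.62 y mid [574.8 -38. ]
0.036 pix [301. 296.] len 46.0 ang 11.81 y mid [649.7   3.8]
0.036 pix [281. 177.] len 96.0 ang 11.78 y mid [515.9 -48.7]
0.036 pix [332. 268.] len 42.0 ang 33.32 x mid [608.2  31.2]
0.036 pix [327. 221.] len 64.0 ang 11.78 x mid [554.1  12. ]
0.036 pix [234. 212.] len 81.0 ang 11.4 x mid [566.1 -90.7]
0.036 pix [227. 269.] len 40.0 ang -10.05 x mid [633.2 -88.1]
0.036 pix [281. 251.] len 54.0 ang 11.53 y mid [598.4 -31.7]
0.036 pix [325. 224.] len 55.0 ang 11.49 x mid [558.8  10. ]
```

View pics/w6.png

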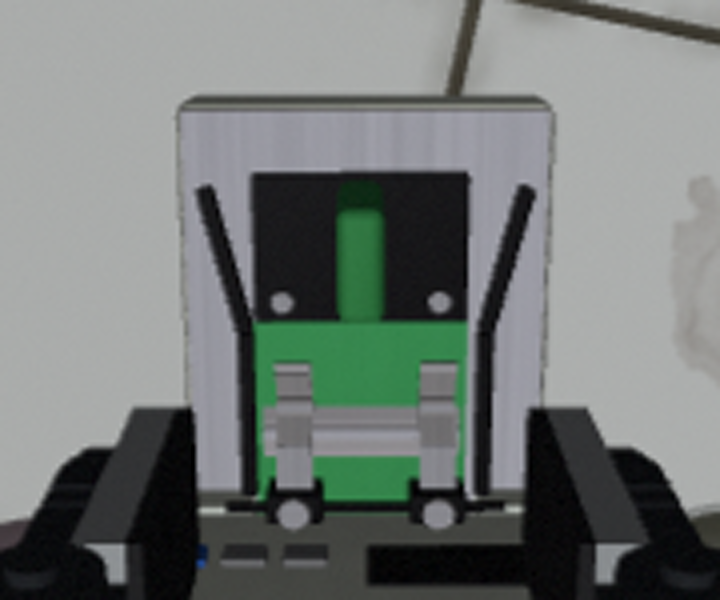

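The crop shows the green slide flat between the rails. Both clips sit symmetrically with their toes behind the cross bar at crop (293,380) and (438,380). Its tab measures within 0.3 mm, along the slot, of where the amber one was at home. The robot is clear of everything, so I'm handing in.

```bash
python3 -c "
from rig import robot
print(robot.finish_job())"
```

```text
the job is handed in; nothing more can be done
None
```

The amber slide lies flat in the free half of the tray and the green slide is in the stage against the stop with both clips down behind its bar. The job was handed in at about 26.6 s with no verdict returned.

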